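# Slide the heel board out to the gauge and hold it level

### The arm

A 6-joint arm with a two-finger parallel gripper is mounted at the origin on a cart in front of the work surface, level with it; the furniture and walls round the work are solid. World frame = base frame: x ahead of the robot, y to its left, z up, the work surface at z = 0. Lengths are in m, angles in degrees, forces in N, time in s.
With the tool pointing down it reaches from about 0.35 to 0.875 m from the base axis. Payload 15.5 kg.
Tool frame: the origin (TCP) lies at the very end of the fingers, on their centre line; the grasp point (between the pads) lies 19 mm behind it (env.grip_depth is the distance from the TCP to the grasp point, in m); z points along the fingers, y is the line along which they close (so a half turn about z gives the same grasp; the last joint's range is limited). The gripper opens to 85 mm and grips with 20 to 120 N. Pads are 22 mm wide; open, the fingers measure 114 mm over their backs; the gripper's body (76 mm by 85 mm) begins 54 mm behind the grasp point. The pads swing forward as they close: fully open they stand 13 mm farther back than shut.
Start: joints at [-80.529, 28.281, 77.091, -0, 74.628, -5.472], TCP at [0.161, -0.604, 0.231] pointing down, gripper open.
Joint ranges: [-166.48, 166.48], [-47.26, 123.95], [12.59, 153.08], [-70.14, 250.14], [6.76, 159.57], [-176.63, 176.63]. Speed limits (degrees/s): [108.29, 108.29, 147.25, 172.46, 172.46, 172.46].

### API

Orientations are given as a 3x3 rotation matrix whose columns are the frame's x, y, z axes.
In Python, from rig import env gives the robot as it stands. The module is installed in compiled form; this text tells all that it offers.
- The arm moves only by the tool arm_command, never from a script. Its argument "deltas" is a list that holds one entry, the list of rows, each a list of 5 numbers: the gripper command: -1 is fully open, 1 is shut, values between are in proportion, then the shift along the tool's x, y, z normalised to -1 to 1, where 1 is 0.08 m, then the turn about the tool's z normalised to -1 to 1, where 1 is pi/2 rad. A call has 1 to 10 rows; each row is the pose to reach, as a shift and turn from the pose commanded when the call began, along the tool's axes at that moment; what a row does not reach only later rows make up. A row lasts 1/8 s, in which the tool goes at most 62.5 mm and 10.7 degrees, less where a joint would pass 70% of its speed; a pose out of reach is approached as far as the arm can. A call with a number of a shift or a turn outside -1 to 1 is refused whole. A call with a gripper value outside its range is refused whole. The fingers move at their own pace and stop on an object; "grip_force" is the grip in N (left out, the last holds). Time passes only in rows, so rows that repeat a pose let the fingers close. It gives the time, the measured TCP pose, the force, the opening and the grip force at its end, in the units of the state.
- env.get_state(): the state, without advancing time (a new reading comes with each control period).
- env.get_image(name): name is "scene" or "top"; returns the picture (384x512x3 uint8, red, green, blue); there is no depth.
- env.camera_params(name): a dict with "fx", "fy", "cx", "cy" (pixels), "R" (3x3) and "t" (3): a world point X has camera coordinates R X + t. Camera axes: x right, y down, z forward; pixel columns grow to the right and rows downward; lengths in m; the calibration is good to about 2 mm. A picture is of the moment at which its call begins. camera_params takes no time and is no camera call.
- env.hand_in(): hands the job in; it is judged then, once.
The state is a dict: "clock": time; "q": joint angles; "joint_vel": joint speeds; "joint_torque": joint torques, N m; "ee_pos": TCP position; "tool_rot": TCP orientation; "contact_force": force on the tool from outside, world axes, zero at the start; "moment": the same for the moment, N m; "opening": finger opening in m; "finger_force": force on a finger pad.
Only numpy, scipy, OpenCV 4.12 (cv2) and the standard library are available. Lean on these libraries where they do the work, as an engineer would, in place of code of your own. Each camera call takes 0.05 s, during which the arm holds its last target. There are 200 camera calls.

### The job

A plywood board with a leather heel on its outer end lies on a wooden work block. Take the board by its hand grip and slide it outward, without lifting it off the block, tipping it or shifting the heel, until its outer end is level with the point of the gauge, lying straight along the middle of the block and not touching the gauge; leave the thread spool, the tack tin and the wax where they are. From there the board would tip over the edge, so finish while still holding it down flat on the block, ready for the heel to be trimmed.

Things in the scene. Friction and masses are not known exactly. Their poses are not given: they have to be found in the camera images.
- block: Fixed wooden work block, 150 mm along its x, 110 mm along its y, top 50 mm above the bench, on a steel foot plate 150 x 150 x 8 mm. Origin: centre of its underside. Its +x axis points outward (roughly to the robot's right), the way the board is to be slid; z up.
- block_edge (a point): Middle of the top edge at the block's outer end (75 mm outward from its centre, 50 mm above the bench); axes as the block's. The board would tip about this edge.
- board: Loose plywood board, 320 mm along its x, 90 mm along its y, 14 mm thick, about 0.3 to 0.65 kg, lying on the block across its outer edge, up to 7 degrees askew and up to 6 mm off the middle. Origin: centre of its underside. Its +x axis points to the outer end that carries the heel. With the heel on, it tips about the block's outer edge once it sticks out more than about 150 to 160 mm; at the start it sticks out 90 to 120 mm.
- board_grip (a point): Gripping point in the board's wooden hand grip: an upright rib at the inner end, 60 mm long along the board's x, 18 mm thick across the board (its y), rising 42 mm above the board's top. The point lies in the rib's middle, 25 mm above the board's top and 17 mm below the rib's top, 120 mm inward of the board's middle and 280 mm inward of its outer end. Axes as the board's.
- board_end (a point): Middle of the board's outer end face, half-way up the thickness (160 mm outward from the board's middle, 7 mm above its underside). Axes as the board's.
- heel_spot (a point): Spot on the board, 50 mm inward of its outer end, 13 mm above its top, where the heel's centre belongs.
- heel_centre (a point): Centre of the loose stacked-leather heel, a brown block 26 mm thick that lies cornerwise and measures 77 x 79 mm over its corners, 0.06 kg, lying on the board's outer end; it starts within 8 mm of its spot and stays there by friction alone.
- gauge: Fixed steel gauge on the bench on the far side of the board's path: round foot of 52 mm, post of 10 mm rising to 103 mm, with a thin pointed finger at board height that reaches toward the board. Origin: centre of its underside. Axes parallel to the block's: +x outward.
- gauge_tip (a point): Point of the gauge's finger, 45 mm from the post and 57 mm above the bench, about 30 mm beside the edge of a board lying on the middle of the block. Axes as the gauge's: the board's end is level with the gauge when it lies at this point's x. The point stands 185 to 225 mm outward of the block's outer edge.
- spool_centre (a point): Centre of a bystander: wooden thread spool, 40 mm across, 55 mm tall, standing.
- tin_centre (a point): Centre of a bystander: round open tin of copper tacks, 96 mm across, 41 mm tall.
- wax_centre (a point): Centre of a bystander: cake of beeswax, 44 x 52 x 18 mm.
- heel: The same heel. Origin: centre of its underside.
Mind the look-alikes: they are no part of the job. Leave any blue look-alike of the gauge alone.

How it is judged:
By the outcome, as a careful person would: the job done as asked, in the order asked, and still so for the second after the job is handed in, while the arm keeps its last pose, push and grip.
It also fails if it takes over 32 s, if anything falls off the work surface, if the arm or the gripper's body presses on something with over 40 N, if the wrist force passes 120 N, or if a joint passes its speed limit or range.

## Working session

There is one attempt and no reset: what is moved stays moved. The work goes in short steps, Python scripts to look and compute and a tool call to move; the robot and the scene stay as the last step left them, time stands still between calls to the robot, and variables do not carry over. Pictures are saved under pics/ and viewed, at most 10 in all, crops included, and the job is handed in when it is done.

Besides the shell and the picture viewer there is one more tool, called after ">>>" as name([rows], argument=value, ...), one row to a line, values as JSON. arm_command: Moves the arm, as the interface text tells. Its arguments: {"type":"object","properties":{"deltas":{"type":"array","items":{"type":"array","items":{"type":"array","items":{"type":"number","minimum":-1,"maximum":1}}}},"grip_force":{"type":"number"}},"required":["deltas"]}

```bash
mkdir -p pics; python3 - <<'E'
from rig import env
import cv2
for n in("scene","top"):
    im=env.get_image(n)[:,:,::-1]; cv2.imwrite(f"pics/{n}0.png",cv2.resize(im,(800,600),interpolation=cv2.INTER_CUBIC)); cv2.imwrite(f"{n}_raw.png",im)
    p=env.camera_params(n); print(n,{k:(v.tolist() if hasattr(v,'tolist') else v) for k,v in p.items()})
s=env.get_state(); print(s)
E
```

```text
scene {'fx': 383.58226987016764, 'fy': 383.58226987016764, 'cx': 256.0312794805026, 'cy': 192.49919543381387, 'R': [[-0.7703073173520627, -0.6376319262551731, -0.007222427153382004], [-0.47900266669497954, 0.5860735111388288, -0.6535092079232726], [0.4209312083143358, -0.49994336295376746, -0.75688410718254]], 't': [0.3807528243301354, 0.37738410125807625, 0.9933016644699284]}
top {'fx': 384.74286704791547, 'fy': 384.74286704791547, 'cx': 255.790712426225, 'cy': 188.48601499273133, 'R': [[0.0020638722076054966, -0.9997942736095956, 0.020177980299630423], [-0.9932292892958725, -0.004393210886688285, -0.11608737477831602], [0.11615213866445506, -0.01980177152596918, -0.9930340228451926]], 't': [-0.13206743911149732, 0.5668511280197114, 1.0677996489332384]}
{'clock': 0.1, 'q': array([-8.05296975e+01,  2.83122597e+01,  7.71230533e+01, -6.73251580e-04,
        7.46276714e+01, -5.47131096e+00]), 'joint_vel': array([-0.04030941, -0.05231247,  0.03455698,  0.00551117, -0.00135943,
        0.05023872]), 'joint_torque': array([-3.20318877e-04, -8.83591533e+01, -3.84559679e+01, -3.80525607e-04,
        5.25226031e-03, -2.86892089e-05]), 'ee_pos': array([ 0.16109858, -0.60355512,  0.23075284]), 'tool_rot': array([[ 9.66188275e-01,  2.57837506e-01, -1.92048048e-04],
       [ 2.57837561e-01, -9.66187674e-01,  1.08243885e-03],
       [ 9.35388766e-05, -1.09535693e-03, -9.99999396e-01]]), 'contact_force': array([ 0.58159464, -1.09668872,  0.3360261 ]), 'moment': array([ 0.0045981 , -0.02825294, -0.00477437]), 'finger_force': 0.0, 'opening': 0.0856806491669827}
```

View pics/top0.png

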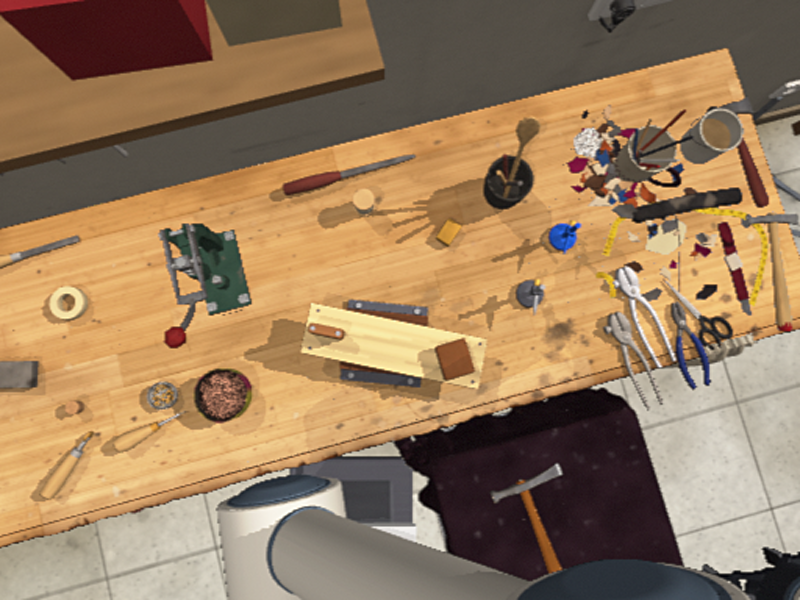

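View pics/scene0.png

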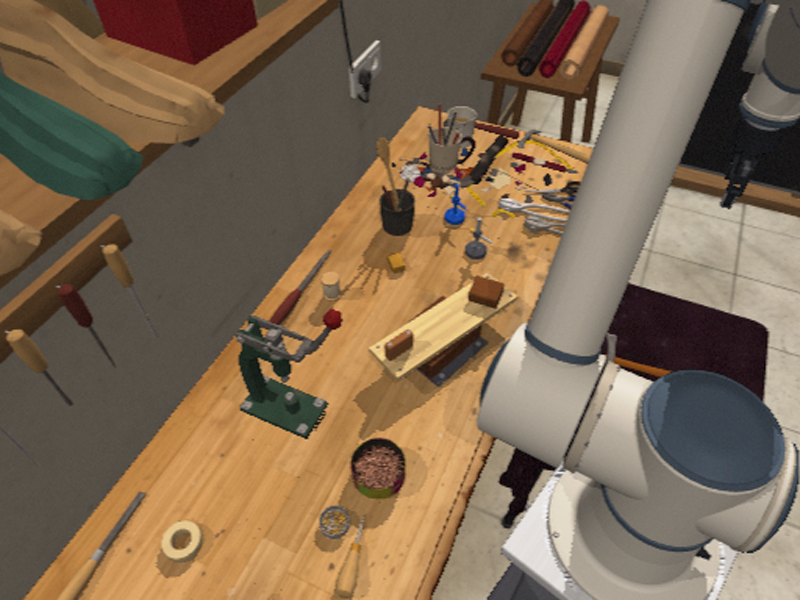

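The top view shows the board from about (310,330) to (480,365), with the heel at (455,362). The foot plates of the block show at (388,312) and (380,373), and the grey gauge is at (530,293). The spool (363,200), wax (449,233) and tin (223,395) are clear of the path. I'll enlarge this area.

```bash
python3 - <<'E'
import cv2
im=cv2.imread("top_raw.png")
cv2.imwrite("pics/c1.png",cv2.resize(im[170:260,190:310],None,fx=6.6,fy=6.6,interpolation=cv2.INTER_CUBIC))
cv2.imwrite("pics/c2.png",cv2.resize(im[165:205,315:375],None,fx=12,fy=12,interpolation=cv2.INTER_CUBIC))
im=cv2.imread("scene_raw.png")
cv2.imwrite("pics/c3.png",cv2.resize(im[130:250,225:345],None,fx=5,fy=5,interpolation=cv2.INTER_CUBIC))
E
```

```text
(no output)
```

View pics/c1.png

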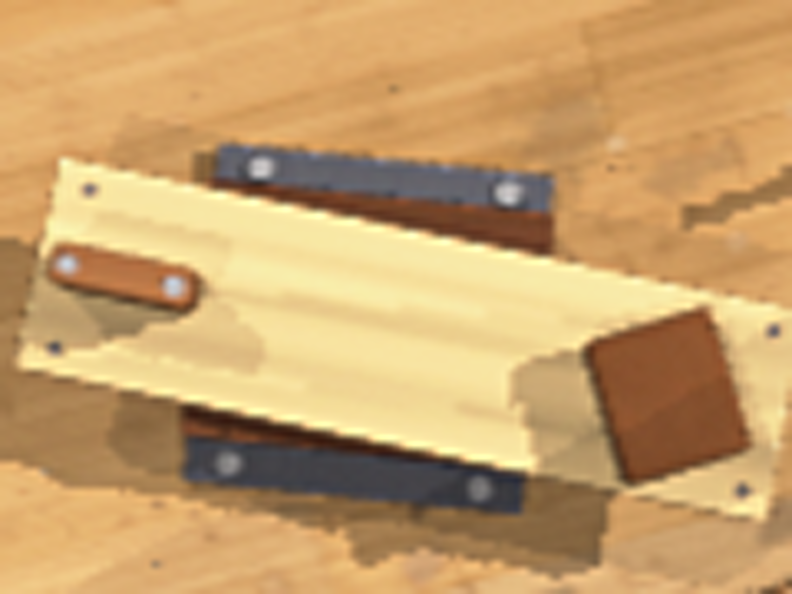

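View pics/c2.png

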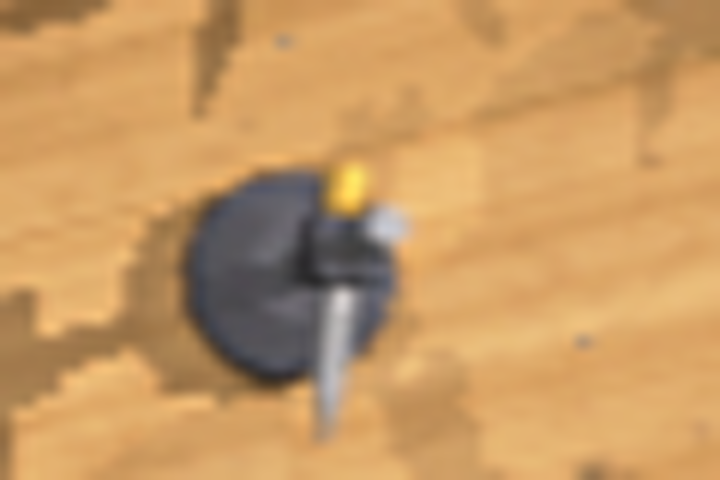

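View pics/c3.png

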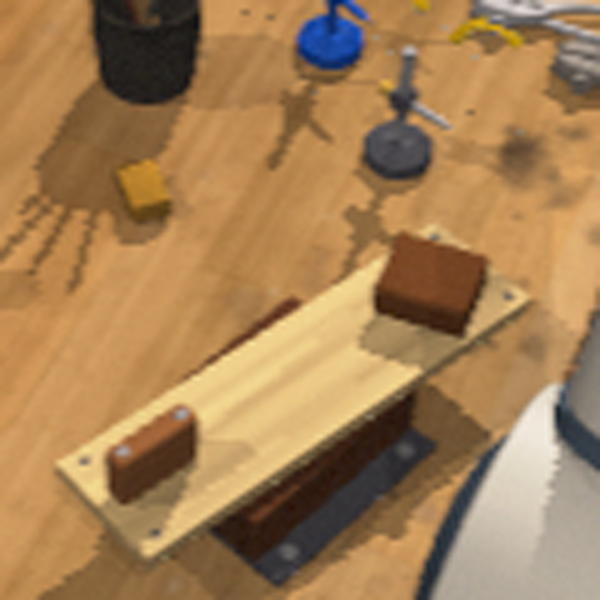

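In c1 the plate corners are (217,143), (553,175), (184,480) and (522,513). The board top corners are (62,157), (18,368) and (768,520), the rib is centred near (124,276), and the heel corners are (585,350), (708,308), (750,443) and (630,485). In c2 the gauge tip is at (323,438). The c3 view agrees: gauge tip (450,127), board corners (58,465), (150,560) and (532,297), rib top from (108,450) to (195,410).

```bash
cat >h.py <<'E'
import numpy as np
from rig import env
from scipy.optimize import least_squares
def ray(n,u,v,z):
    p=env.camera_params(n);R=np.array(p["R"]);t=np.array(p["t"])
    d=R.T@np.array([(u-p["cx"])/p["fx"],(v-p["cy"])/p["fy"],1]);c=-R.T@t
    return c+d*(z-c[2])/d[2]
def crop(n,pts,s,u0,v0,z): return np.array([ray(n,u0+(u+.5)/s-.5,v0+(v+.5)/s-.5,z) for u,v in pts])
def fit(P,L):  # rigid 2D fit: local L -> world P ; x,y,angle
    L=np.array(L,float)
    f=lambda q:(L@np.array([[np.cos(q[2]),np.sin(q[2])],[-np.sin(q[2]),np.cos(q[2])]])+q[:2]-P[:,:2]).ravel()
    r=least_squares(f,[*P[:,:2].mean(0),-1.6]);return r.x,np.abs(r.fun).max()
E
python3 - <<'E'
from h import *
np.set_printoptions(precision=4,suppress=True)
c1=lambda pts,z:crop("top",pts,6.6,190,170,z)
c3=lambda pts,z:crop("scene",pts,5,225,130,z)
bl,e=fit(c1([(217,143),(553,175),(184,480),(522,513)],.008),[(-.075,.075),(.075,.075),(-.075,-.075),(.075,-.075)])
print("block",bl,np.degrees(bl[2]),e)
for n,P in(("top",c1([(62,157),(18,368),(768,520)],.064)),("scene",c3([(58,465),(150,560),(532,297)],.064))):
    b,e=fit(P,[(-.16,.045),(-.16,-.045),(.16,-.045)]);print("board",n,b,np.degrees(b[2]),e)
    ax=lambda a:np.array([[np.cos(a),-np.sin(a)],[np.sin(a),np.cos(a)]])
    print(" in block",ax(bl[2]).T@(b[:2]-bl[:2]),"grip",b[:2]+ax(b[2])@[-.12,0])
R=ax(bl[2])
for n,t in(("top",crop("top",[(323,438)],12,315,165,.057)[0]),("scene",c3([(451,128)],.057)[0])):
    print("tip",n,t,R.T@(t[:2]-bl[:2])-[.075,0])
print("rib top",c1([(124,276)],.106), c3([(151,430)],.106))
h=c1([(585,350),(708,308),(750,443),(630,485)],.090).mean(0);print("heel in block",R.T@(h[:2]-bl[:2]))
E
```

```text
block [ 0.4809 -0.1011 -1.6621] -95.23351161992235 0.0010559529064845807
board top [ 0.4742 -0.1202 -1.767 ] -101.24158612014632 0.0008693940299734776
 in block [ 0.0197 -0.0049] grip [ 0.4976 -0.0025]
board scene [ 0.4729 -0.1184 -1.7639] -101.06135676438612 0.0008632894558204818
 in block [ 0.018  -0.0063] grip [ 0.4959 -0.0007]
tip top [ 0.5302 -0.3704  0.057 ] [0.1887 0.0737]
tip scene [ 0.5311 -0.3718  0.057 ] [0.19   0.0747]
rib top [[ 0.4972 -0.0031  0.106 ]] [[ 0.4996 -0.0019  0.106 ]]
heel in block [ 0.1249 -0.0198]
```

>>> arm_command([
  [[-1,0.5,-0.5,0,0],[-1,1,-1,0,0],[-1,1,-1,0,0]],
], grip_force=60)

```text
clock: 0.48
ee_pos: [0.2191, -0.5027, 0.2312]
tool_rot: [[0.966, 0.26, -0.0], [0.26, -0.965, 0.002], [0.0, -0.002, -1.0]]
contact_force: [0.4, -0.5, 0.2]
opening: 0.0857
finger_force: 0.0
```

>>> arm_command([
  [[-1,0.5,-0.5,0,0],[-1,1,-1,0,0],[-1,1,-1,0,0]],
])

```text
clock: 0.85
ee_pos: [0.2755, -0.4056, 0.2313]
tool_rot: [[0.965, 0.26, -0.0], [0.26, -0.965, 0.001], [0.0, -0.001, -1.0]]
contact_force: [-0.2, -1.4, 0.7]
opening: 0.0855
finger_force: 0.0
```

>>> arm_command([
  [[-1,0.5,-0.5,0,0],[-1,1,-1,0,0],[-1,1,-1,0,0]],
])

```text
clock: 1.23
ee_pos: [0.3322, -0.3084, 0.2313]
tool_rot: [[0.965, 0.261, -0.0], [0.261, -0.965, 0.0], [0.0, -0.0, -1.0]]
contact_force: [-0.5, -0.5, -0.5]
opening: 0.0854
finger_force: 0.0
```

>>> arm_command([
  [[-1,0.5,-0.5,0,0],[-1,1,-1,0,0],[-1,1,-1,0,0]],
])

```text
clock: 1.6
ee_pos: [0.3892, -0.211, 0.2313]
tool_rot: [[0.965, 0.261, 0.0], [0.261, -0.965, 0.0], [0.0, 0.0, -1.0]]
contact_force: [0.6, -0.7, -0.1]
opening: 0.0856
finger_force: 0.0
```

>>> arm_command([
  [[-1,0.5,-0.5,0,0],[-1,1,-1,0,0],[-1,1,-1,0,0]],
])

```text
clock: 1.98
ee_pos: [0.4462, -0.1135, 0.2312]
tool_rot: [[0.965, 0.261, 0.001], [0.261, -0.965, -0.0], [0.001, 0.0, -1.0]]
contact_force: [-0.4, -0.5, -0.0]
opening: 0.0856
finger_force: 0.0
```

>>> arm_command([
  [[-1,0.5,-0.5,0,-0.1],[-1,1,-1,0,-0.2],[-1,1,-1,0,-0.3],[-1,1,-1,0,-0.4],[-1,1,-1,0,-0.5],[-1,1,-1,0,-0.6],[-1,1,-1,0,-0.71],[-1,1,-1,0,-0.71]],
])

```text
clock: 2.98
ee_pos: [0.5015, -0.0184, 0.2312]
tool_rot: [[0.196, 0.981, 0.0], [0.981, -0.196, -0.0], [-0.0, 0.0, -1.0]]
contact_force: [-0.4, -0.0, -0.5]
opening: 0.0852
finger_force: 0.0
```

>>> arm_command([
  [[-1,0.19,-0.095,0.3,0],[-1,0.19,-0.095,0.8,0],[-1,0.19,-0.095,1,0],[-1,0.19,-0.095,1,0]],
])

```text
clock: 3.48
ee_pos: [0.4962, -0.0009, 0.1504]
tool_rot: [[0.198, 0.98, -0.002], [0.98, -0.198, 0.0], [-0.0, -0.002, -1.0]]
contact_force: [-0.4, -0.3, 1.0]
opening: 0.0854
finger_force: 0.0
```

```bash
python3 - <<'E'
from rig import env
import cv2
im=env.get_image("scene")[:,:,::-1]
cv2.imwrite("pics/s1.png",cv2.resize(im[130:260,215:345],None,fx=4.6,fy=4.6,interpolation=cv2.INTER_CUBIC))
print(env.get_state()["ee_pos"])
E
```

```text
[ 0.49679843 -0.00083531  0.15127395]
```

View pics/s1.png

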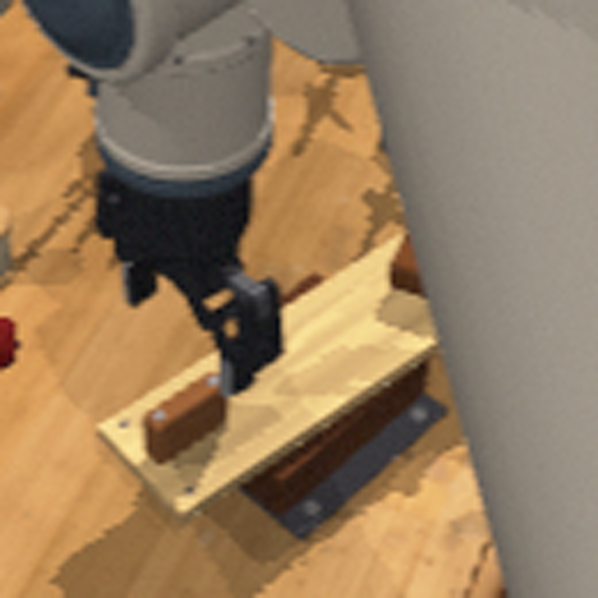

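The open gripper straddles the rib: one finger is on each side at about (140,290) and (250,340), above the rib at (185,420). Next I'll descend and close.

>>> arm_command([
  [[-1,0,0,0.3,0],[-1,0,0,0.6,0],[-1,0,0,0.8,0],[-1,0,0,0.9,0],[-1,0,0,0.97,0],[-1,0,0,0.97,0]],
])

```text
clock: 4.28
ee_pos: [0.4969, -0.0001, 0.074]
tool_rot: [[0.194, 0.981, 0.0], [0.981, -0.194, -0.0], [0.0, 0.0, -1.0]]
contact_force: [0.6, -0.7, -0.3]
opening: 0.0855
finger_force: 0.0
```

>>> arm_command([
  [[0,0,0,0,0],[0.3,0,0,0,0],[0.5,0,0,0,0],[0.6,0,0,0,0],[1,0,0,0,0],[1,0,0,0,0],[1,0,0,0,0],[1,0,0,0,0]],
])

```text
clock: 5.28
ee_pos: [0.4968, 0.0, 0.074]
tool_rot: [[0.193, 0.981, 0.0], [0.981, -0.193, -0.0], [0.0, 0.0, -1.0]]
contact_force: [-0.4, -0.4, 5.7]
opening: 0.017
finger_force: 58.4
```

>>> arm_command([
  [[1,-0.02,0,0.01,0],[1,-0.08,0.002,0.01,-0.007],[1,-0.16,0.004,0.01,-0.015],[1,-0.25,0.006,0.01,-0.025],[1,-0.34,0.008,0.01,-0.035],[1,-0.43,0.01,0.01,-0.045],[1,-0.52,0.012,0.01,-0.055],[1,-0.6,0.014,0.01,-0.062],[1,-0.66,0.016,0.01,-0.066],[1,-0.68,0.016,0.01,-0.066]],
])

```text
clock: 6.52
ee_pos: [0.4883, -0.0528, 0.0739]
tool_rot: [[0.091, 0.996, 0.002], [0.996, -0.091, 0.001], [0.001, 0.002, -1.0]]
contact_force: [1.9, 17.1, 22.4]
opening: 0.0173
finger_force: 60.9
```

```bash
python3 - <<'E'
from rig import env
import cv2
im=env.get_image("top")[:,:,::-1]
cv2.imwrite("pics/t2.png",cv2.resize(im[165:265,220:353],None,fx=6,fy=6,interpolation=cv2.INTER_CUBIC))
s=env.get_state();print(s["ee_pos"],s["tool_rot"],s["contact_force"],s["moment"])
E
```

```text
[ 0.48832051 -0.05289201  0.07393596] [[ 9.14229758e-02  9.95809166e-01  2.43792150e-03]
 [ 9.95811444e-01 -9.14255538e-02  9.67650903e-04]
 [ 1.18648396e-03  2.33924461e-03 -9.99996560e-01]] [ 0.61184596 13.24844792 23.40156614] [1.97845383 0.12219516 0.04650209]
```

View pics/t2.png

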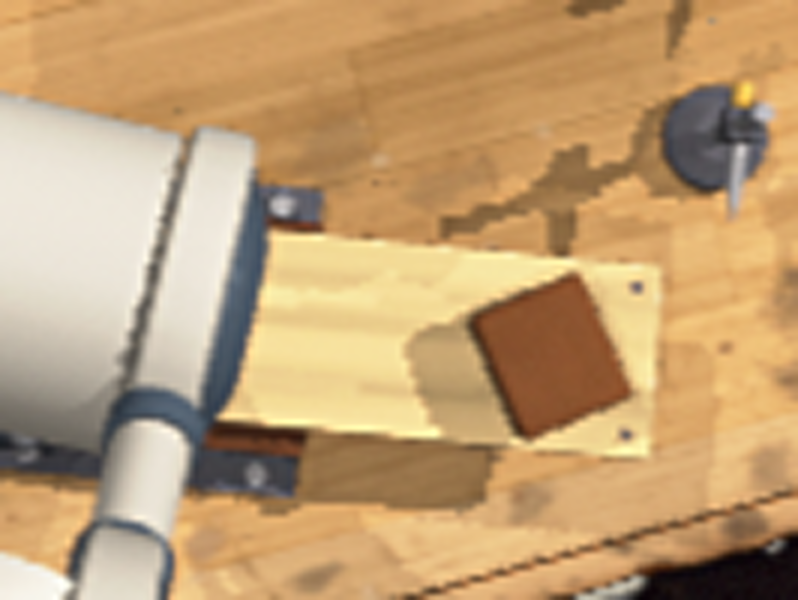

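The board is straight and nearly there, with the heel undisturbed. The end corners are at (660,267) and (650,458), the heel corners are (575,274), (632,391), (527,438) and (470,322), and the gauge tip is at (735,217).

```bash
cat >m.py <<'E'
from h import *
np.set_printoptions(precision=4,suppress=True)
bl=np.array([.4809,-.1011,-1.6621]);c,s=np.cos(bl[2]),np.sin(bl[2]);R=np.array([[c,-s],[s,c]])
def rep(ends,edge_f,edge_n,heel,plate=None,tip=None,s=6,u=220,v=165):
    B=lambda p,z:(crop("top",p,s,u,v,z)[:,:2]-bl[:2])@R
    E=B(ends,.064);print("end mid",E.mean(0),E,"overhang",E[:,0].mean()-.075)
    for e in(edge_f,edge_n):
        a,b=B(e,.064);print(" edge angle",np.degrees(np.arctan2(*(b-a)[::-1])),a,b)
    print("heel",B(heel,.090).mean(0)-E.mean(0))
    if plate:print("plate",B(plate,.008))
    if tip:print("tip",B([tip],.057))
E
python3 - <<'E'
from m import *
rep([(660,267),(650,458)],[(275,232),(660,267)],[(245,423),(650,458)],[(575,274),(632,391),(527,438),(470,322)],[(323,190),(297,497)],(735,217))
E
```

```text
end mid [0.2313 0.0034] [[ 0.2305  0.0474]
 [ 0.2322 -0.0406]] overhang 0.15633778083282535
 edge angle 0.235165431512798 [0.0513 0.0466] [0.2305 0.0474]
 edge angle 0.4428077920369666 [ 0.0455 -0.042 ] [ 0.2322 -0.0406]
heel [-0.0523 -0.0028]
plate [[ 0.0749  0.0739]
 [ 0.0755 -0.0749]]
tip [[0.2654 0.0746]]
```

>>> arm_command([
  [[1,-0.02,-0.002,0,0],[1,-0.07,-0.006,0,0.001],[1,-0.13,-0.011,0,0.002],[1,-0.19,-0.017,0,0.003],[1,-0.26,-0.022,0,0.003],[1,-0.32,-0.027,0,0.003],[1,-0.37,-0.03,0,0.003],[1,-0.4,-0.031,0,0.003],[1,-0.41,-0.031,0,0.003],[1,-0.41,-0.031,0,0.003]],
])

```text
clock: 7.82
ee_pos: [0.4828, -0.0851, 0.0739]
tool_rot: [[0.096, 0.995, 0.002], [0.995, -0.096, 0.001], [0.001, 0.002, -1.0]]
contact_force: [1.7, 16.1, 23.6]
opening: 0.0174
finger_force: 61.1
```

```bash
python3 - <<'E'
from rig import env
import cv2
im=env.get_image("top")[:,:,::-1]
cv2.imwrite("pics/t3.png",cv2.resize(im[165:265,232:365],None,fx=6,fy=6,interpolation=cv2.INTER_CUBIC))
im=env.get_image("scene")[:,:,::-1]
cv2.imwrite("pics/s3.png",cv2.resize(im[130:250,215:355],None,fx=5,fy=5,interpolation=cv2.INTER_CUBIC))
s=env.get_state();print(s["ee_pos"],s["tool_rot"],s["contact_force"],s["moment"])
E
```

```text
[ 0.48280863 -0.08512143  0.07392996] [[ 9.60665402e-02  9.95372346e-01  2.26100607e-03]
 [ 9.95374290e-01 -9.60687768e-02  9.02047174e-04]
 [ 1.11508490e-03  2.16389076e-03 -9.99997037e-01]] [ 1.38065772 15.11472742 24.23970446] [ 2.34959282  0.01392842 -0.06436698]
```

View pics/t3.png

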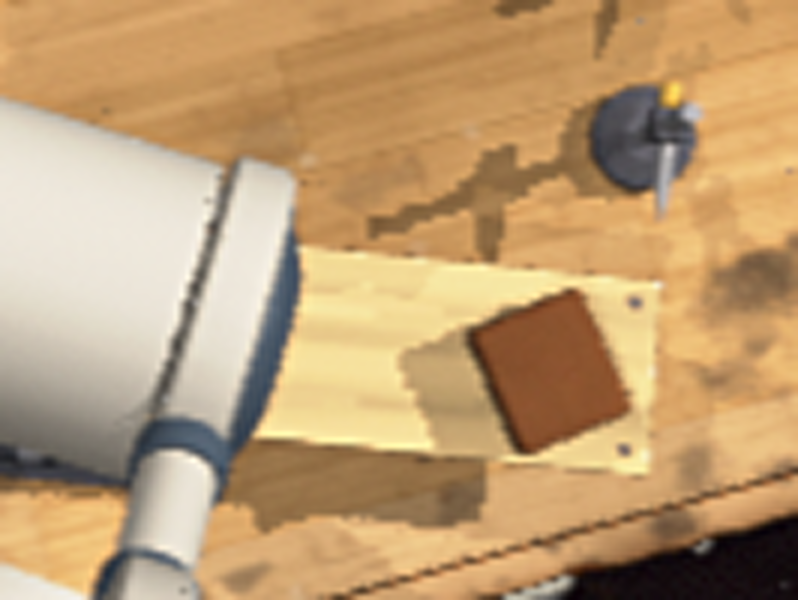

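View pics/s3.png

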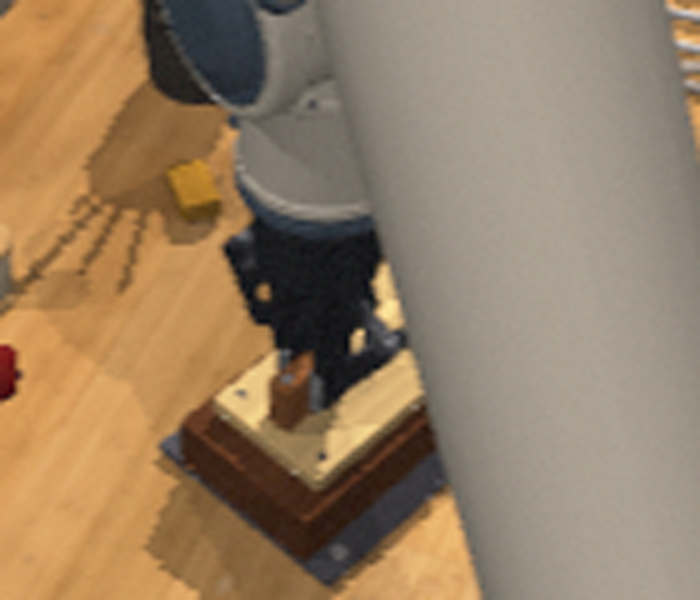

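The end corners are now at (660,284) and (648,473), and the gauge tip is at (661,217), so they are nearly level. The scene view shows the board's inner corners at (215,397) and (318,490), flat on the block, and the block's inner top corners at (185,428) and (306,528).

```bash
python3 - <<'E'
from m import *
rep([(660,284),(648,473)],[(305,247),(660,284)],[(260,437),(648,473)],[(575,289),(632,408),(527,453),(470,338)],None,(661,217),u=232)
S=lambda p,z:(crop("scene",p,5,215,130,z)[:,:2]-bl[:2])@R
print("inner board",S([(215,397),(318,490)],.064)); print("block inner",S([(185,430),(306,530)],.05))
E
```

```text
end mid [ 0.2646 -0.0009] [[ 0.2644  0.0427]
 [ 0.2648 -0.0444]] overhang 0.1895886228696324
 edge angle -0.5233099646972731 [0.099  0.0442] [0.2644 0.0427]
 edge angle 0.08239786201131334 [ 0.0858 -0.0446] [ 0.2648 -0.0444]
heel [-0.0527 -0.0025]
tip [[0.2644 0.0745]]
inner board [[-0.0537  0.0445]
 [-0.0609 -0.0492]]
block inner [[-0.0776  0.0472]
 [-0.0797 -0.0575]]
```

```bash
python3 -c "
from rig import env
print(env.hand_in())"
```

```text
the job is handed in; nothing more can be done
None
```

The job is handed in: the board is still gripped and pressed flat on the block with about 24 N. Its outer end measures within about 1 mm of the gauge point's x. The board lies about 1 mm off the block's middle and within about 0.5° of straight, clear of the gauge, and I saw no shift of the heel. I did not re-check the spool, tin and wax at the end, but the arm's path stayed clear of all three.

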